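# Make up two radio repair kits

## Task

Make up the two repair kits from the stock on the bench, left and right being as seen from the robot: in the pine tray the cream valve socket goes in the left bay, the brass coil former in the middle bay and the green earpiece in the right bay; in the aluminium chassis tray the red capacitor goes in the left bay and the black tuning knob in the right bay. Each part must finish upright as it stood, on the floor of its bay and near the bay's middle, and be let go. Leave the blue can, the multimeter and the screw jar where they are.

Things in the scene. Friction and masses are not known exactly. Their poses are not given: they have to be found in the camera images.
- pine_tray: Fixed tan pine tray, 86 x 221 mm, a dark runner 8 mm high along each short end. Floor 4 mm above the bench, 5 mm thick lips and dividers up to 9 mm. Three bays in a row, 76 (x) by 67 (y) mm. Origin: centre of its underside, on the bench; x away from the robot (within 15 degrees), y left as seen from the robot. Bay centres at x = 0: left y = +72 mm, middle 0, right -72 mm.
- chassis_tray: Fixed dented aluminium chassis tray, 86 x 149 mm. Floor 4 mm above the bench, 5 mm thick lips and divider up to 9 mm. Two bays side by side, 76 (x) by 67 (y) mm. Origin: centre of its underside, on the bench; x away from the robot (within 15 degrees), y left as seen from the robot. Bay centres at x = 0: left y = +36 mm, right -36 mm.
- valve_socket: Loose cream ceramic valve socket, standing: round flange 42 mm across and 8 mm high, above it a round body 34 mm across up to 36 mm; a ring of small dark pin holes in its top. About 70 g. Origin: centre of its underside; z up.
- coil_former: Loose brass coil former, standing: round foot 42 mm across and 5 mm high, barrel 32 mm across up to 46 mm, a few copper turns around it, dark bore in its top. About 120 g. Origin: centre of its underside; z up.
- earpiece: Loose green enamel headphone earpiece, lying face down: round body 48 mm across and 28 mm high, with a 30 mm round boss on top up to 36 mm. About 100 g. Origin: centre of its underside; z up.
- tuning_knob: Loose black tuning knob with a white pointer line, standing on its skirt: skirt 42 mm across and 8 mm high, body 34 mm across up to 34 mm. About 60 g. Origin: centre of its underside; z up.
- capacitor: Loose red capacitor can with an aluminium top, standing: plain cylinder 34 mm across, 50 mm high. About 70 g. Origin: centre of its underside; z up.
- blue_can: Bystander in the stock, not in either kit: loose square blue screening can, 34 x 34 mm, 44 mm high, with two small brass dots on its top. Origin: centre of its underside; z up.
- multimeter: Bystander: loose yellow multimeter lying on its back, 150 (x) x 76 x 34 mm, dial to 41 mm. Origin: centre of its underside; z up.
- screw_jar: Bystander: loose amber glass jar with a steel lid, 60 mm across, 85 mm high. Origin: centre of its underside; z up.

How it is judged (in metres and radians):
At the end, for the whole second after the job is handed in: Each part stands in its own bay, origin within 13 mm of the bay centre along each tray axis and on the tray floor (0 to 8 mm above the tray origin), tilt under 0.15 rad, slower than 0.02 m/s; blue can, multimeter and jar moved under 20 mm, tilted under 0.2 rad (x of valve_socket in the frame of pine_tray between -0.013 and 0.013 m and y of valve_socket in the frame of pine_tray between 0.059 and 0.085 m and z of valve_socket in the frame of pine_tray between 0 and 0.008 m and angle between each of valve_socket, coil_former, earpiece, capacitor, tuning_knob's own z axis and vertical below 0.15 rad and linear speed of each of valve_socket, coil_former, earpiece, capacitor, tuning_knob below 0.02 m/s and x of coil_former in the frame of pine_tray between -0.013 and 0.013 m and y of coil_former in the frame of pine_tray between -0.013 and 0.013 m and z of coil_former in the frame of pine_tray between 0 and 0.008 m and x of earpiece in the frame of pine_tray between -0.013 and 0.013 m and y of earpiece in the frame of pine_tray between -0.085 and -0.059 m and z of earpiece in the frame of pine_tray between 0 and 0.008 m and x of capacitor in the frame of chassis_tray between -0.013 and 0.013 m and y of capacitor in the frame of chassis_tray between 0.023 and 0.049 m and z of capacitor in the frame of chassis_tray between 0 and 0.008 m and x of tuning_knob in the frame of chassis_tray between -0.013 and 0.013 m and y of tuning_knob in the frame of chassis_tray between -0.049 and -0.023 m and z of tuning_knob in the frame of chassis_tray between 0 and 0.008 m and distance of each of blue_can, multimeter, screw_jar from where it was at the start of the episode below 0.02 m and angle between each of blue_can, multimeter, screw_jar's own z axis and vertical below 0.2 rad); the robot touches nothing.
It fails at once if a bystander (blue can) is pushed more than 20 mm or tipped more than 0.2 rad (distance of blue_can from where it was at the start of the episode above 0.02 m or angle between blue_can's own z axis and vertical above 0.2 rad).
It fails at once if a bystander (multimeter) is pushed more than 20 mm or tipped more than 0.2 rad (distance of multimeter from where it was at the start of the episode above 0.02 m or angle between multimeter's own z axis and vertical above 0.2 rad).
It fails at once if a bystander (screw jar) is pushed more than 20 mm or tipped more than 0.2 rad (distance of screw_jar from where it was at the start of the episode above 0.02 m or angle between screw_jar's own z axis and vertical above 0.2 rad).
It also fails if it takes over 109 s, if anything falls off the work surface, if the arm or the gripper's body presses on something with over 40 N, if the wrist force passes 120 N, or if a joint passes its speed limit or range.

## Robot

A 6-joint arm with a two-finger parallel gripper is mounted at the origin on the work surface. World frame = base frame: x ahead of the robot, y to its left, z up, the work surface at z = 0. Lengths are in mm, angles in rad, forces in N, time in s.
With the tool pointing down it reaches from about 350 to 850 mm from the base axis. Payload 8.1 kg.
Tool frame: the origin (TCP) lies at the centre of the arm's flange, where the gripper is bolted on; the fingertips stand 173 mm ahead of it and the grasp point (between the pads) lies 155 mm ahead of it (ctrl.hold_point_z is the distance from the TCP to the grasp point, in mm); z points along the fingers, y is the line along which they close (so a half turn about z gives the same grasp; the last joint's range is limited). The gripper opens to 85 mm and grips with 20 to 120 N. Pads are 22 mm wide; open, the fingers measure 114 mm over their backs; the gripper's body (76 mm by 85 mm) begins 54 mm behind the grasp point. The pads swing forward as they close: fully open they stand 13 mm farther back than shut.
Start: joints at [1.168, 0.13, 1.488, -0, 1.523, -0.085], TCP at [187.465, 569.968, 404.692] pointing down, gripper open.
Joint ranges: [-2.96, 2.96], [-0.89, 2.26], [0.02, 2.5], [-1.34, 4.48], [0, 2.73], [-2.66, 2.66]. Speed limits (rad/s): [2.39, 2.39, 2.79, 3.14, 3.14, 3.14].

## Interface

Orientations are given as a unit quaternion [w, x, y, z].
In Python, from station import sensors, eyes, workorder, ctrl gives the robot as it stands.
- The arm moves only by the tool play_rows, never from a script. Its argument "increments" is a list that holds one entry, the list of rows, each a list of 6 numbers: the shift along the tool's x, y, z in mm, then the turn, a rotation vector about the tool's x, y, z in degrees. In form: [[[dx, dy, dz, rx, ry, rz], ...]]. A call has 1 to 12 rows; each row shifts and turns the commanded pose from where the row before left it, along the tool's axes as they then stand; what a row does not reach is not made up. A row lasts 1/10 s, in which the tool goes at most 50 mm and 8.59 degrees, less where a joint would pass 70% of its speed; a pose out of reach is approached as far as the arm can. A call is refused whole if a number of a shift passes 50 or a number of a turn 8.59, either way. A call with a gripper value outside its range is refused whole. "grip" is the opening, from 0 (shut) to 1 (fully open), set as the call begins (left out, the last holds). The fingers move at their own pace and stop on an object; "newtons" is the grip in N (left out, the last holds). Time passes only in rows, so rows that do not move let the fingers close. It gives the time, the measured TCP pose, the force, the opening and the grip force at its end, in the units of the state.
- sensors.get_obs(): the state, without advancing time (a new reading comes with each control period).
- eyes.grab_frame(name): name is "side" or "top" or "wrist"; returns the picture (420x560x3 uint8, red, green, blue); there is no depth.
- eyes.get_calibration(name): a dict with "fx", "fy", "cx", "cy" (pixels), "pose" (4x4, takes a point from camera to world coordinates). Camera axes: x right, y down, z forward; pixel columns grow to the right and rows downward; lengths in mm; the calibration is good to about 2 mm. The wrist camera is an equidistant fisheye: a pixel r from the principal point sees the ray r / f radians off the axis. A picture is of the moment at which its call begins: read the wrist's pose just before it. get_calibration takes no time and is no camera call; for the wrist camera it gives the pose at the moment of the call.
- workorder.close_job(): hands the job in; it is judged then, once.
The state is a dict: "time": time; "joint_positions": joint angles; "qvel": joint speeds; "tau": joint torques, N m; "tcp_pos": TCP position; "ee_rot": TCP orientation; "force": force on the tool from outside, world axes, zero at the start; "torque": the same for the moment, N m; "finger_gap": finger opening in mm; "finger_force": force on a finger pad.
Only numpy, scipy, OpenCV 4.12 (cv2) and the standard library are available. Lean on these libraries where they do the work, as an engineer would, in place of code of your own. Each camera call takes 0.05 s, during which the arm holds its last target. There are 200 camera calls.

## Working session

There is one attempt and no reset: what is moved stays moved. The work goes in short steps, Python scripts to look and compute and a tool call to move; the robot and the scene stay as the last step left them, time stands still between calls to the robot, and variables do not carry over. Pictures are saved under pics/ and viewed, at most 14 in all, crops included, and the job is handed in when it is done.

Besides the shell and the picture viewer there is one more tool, called after "Request:" as name([rows], argument=value, ...), one row to a line, values as JSON. play_rows: Moves the arm, as the interface text tells. Its arguments: {"type":"object","properties":{"increments":{"type":"array"},"grip":{"type":"number"},"newtons":{"type":"number"}},"required":["increments"]}

```bash
mkdir -p pics; python3 - <<'E'
from station import sensors, eyes, ctrl
import cv2
for n in("top","side"):
    c=eyes.get_calibration(n);print(n,{k:(v if k!='pose' else v) for k,v in c.items()})
    cv2.imwrite(f"pics/{n}0.png",eyes.grab_frame(n)[:,:,::-1])
print(sensors.get_obs(),ctrl.hold_point_z)
E
```

```text
top {'fx': 542.2269668081245, 'fy': 542.2269668081245, 'cx': 278.4546355121396, 'cy': 215.44224821979847, 'pose': array([[-1.63008513e-02, -9.87161211e-01,  1.58893126e-01,
         2.73891645e+02],
       [-9.99853934e-01,  1.52769862e-02, -7.66315181e-03,
        -1.01458926e+01],
       [ 5.13735812e-03, -1.58994834e-01, -9.87266048e-01,
         1.33891369e+03],
       [ 0.00000000e+00,  0.00000000e+00,  0.00000000e+00,
         1.00000000e+00]])}
side {'fx': 382.0868983949132, 'fy': 382.0868983949132, 'cx': 273.46869295022594, 'cy': 212.71560121167752, 'pose': array([[-9.78260758e-01, -9.28188944e-02,  1.85446871e-01,
         3.03399555e+02],
       [-2.06078144e-01,  5.35095967e-01, -8.19270471e-01,
         7.99384233e+02],
       [-2.31880936e-02, -8.39676699e-01, -5.42591332e-01,
         5.49567144e+02],
       [ 0.00000000e+00,  0.00000000e+00,  0.00000000e+00,
         1.00000000e+00]])}
{'time': 0.1, 'joint_positions': array([ 1.16758076e+00,  1.31115510e-01,  1.48919713e+00, -1.69751146e-06,
        1.52297392e+00, -8.54157499e-02]), 'qvel': array([-0.00072655, -0.00358241, -0.00365826,  0.00129049,  0.00066031,
        0.00131053]), 'tau': array([ 7.34950427e-04, -5.70947492e+01, -5.01943874e+01, -2.29605948e-04,
        8.05071410e-03, -1.05046972e-04]), 'tcp_pos': array([187.39331506, 569.76886764, 403.71653809]), 'ee_rot': array([-2.04049352e-04,  1.58231974e-01,  9.87401603e-01, -8.22008036e-04]), 'force': array([-0.24768743, -0.24161412,  0.23239075]), 'torque': array([-0.03220925,  0.0052437 ,  0.01618006]), 'finger_force': 0.0, 'finger_gap': 85.5716451427099} 154.70000000000002
```

View pics/top0.png

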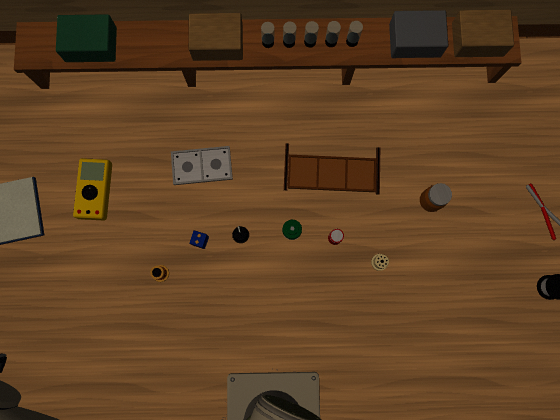

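View pics/side0.png

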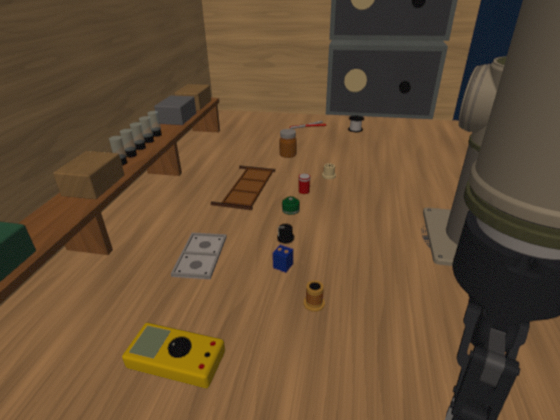

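The top view shows the chassis tray at (202,166) and the pine tray at (332,172). The parts are the coil (159,272), knob (240,234), earpiece (291,229), capacitor (336,236) and socket (381,262). The blue can is at (200,239). I'll zoom in with guess overlays.

```bash
cat > h.py <<'E'
import numpy as np, cv2
def px2w(c,u,v,z):
    P=np.asarray(c['pose']); d=P[:3,:3]@[(u-c['cx'])/c['fx'],(v-c['cy'])/c['fy'],1]
    return P[:3,3]+d*(z-P[2,3])/d[2]
def w2px(c,p):
    P=np.asarray(c['pose']); q=P[:3,:3].T@(np.asarray(p)-P[:3,3])
    return np.array([c['cx']+c['fx']*q[0]/q[2],c['cy']+c['fy']*q[1]/q[2]])
E
python3 - <<'E'
import cv2
from station import eyes
from h import *
c=eyes.get_calibration("top")
for n,u,v,z in [("coil",158,272,46),("knob",240,234,34),("ear",291.5,228,36),("cap",336,236,50),("sock",381,262,36),("can",200,239,44),("chas",202,166,9),("pine",332,173,9),("jar",440,194,85)]:
    print(n,px2w(c,u,v,z).round(0))
im=cv2.imread("pics/top0.png")[140:285,140:400]
cv2.imwrite("pics/crop.png",cv2.resize(im,None,fx=3,fy=3,interpolation=cv2.INTER_CUBIC))
E
```

```text
coil [350. 268.  46.]
knob [440.  74.  34.]
ear [452. -51.  36.]
cap [ 429. -157.   50.]
sock [ 366. -265.   36.]
can [428. 169.  44.]
chas [617. 170.   9.]
pine [ 594. -157.    9.]
jar [ 521. -402.   85.]
```

View pics/crop.png

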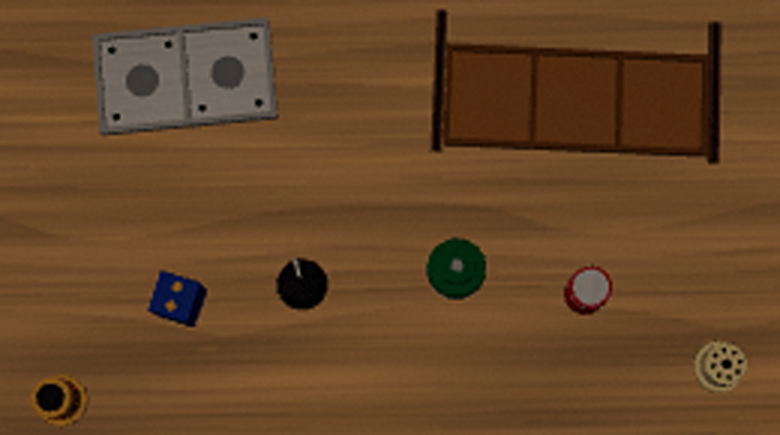

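```bash
python3 - <<'E'
from station import eyes
from h import *
c=eyes.get_calibration("top"); s=eyes.get_calibration("side")
f=lambda x,y,z: px2w(c,140+(x+.5)/3-.5,140+(y+.5)/3-.5,z)
R={}
for n,x,y,z in [("coil",50,398,46),("knob",301,281,34),("ear",457,265,36),("cap",592,287,50),("sock",726,364,36),("can",177,298,44)]:
    R[n]=f(x,y,z)[:2]; print(n,R[n].round(1), "side px", w2px(s,[*R[n],z]).round(0))
ch=[f(x,y,9)[:2] for x,y in [(95,36),(268,20),(277,116),(102,134)]]
pi=[f(x,y,9)[:2] for x,y in [(535,52),(621,56),(617,149),(531,145)]]
for n,q in(("chassis",ch),("pine",pi)):
    q=np.array(q); m=q.mean(0); l=(q[0]+q[3]-q[1]-q[2])/2; x=(q[0]+q[1]-q[2]-q[3])/2
    print(n,m.round(1),np.linalg.norm(l).round(1),np.linalg.norm(x).round(1),'yaw',np.degrees(np.arctan2(-l[0],l[1])).round(1),np.degrees(np.arctan2(x[1],x[0])).round(1))
    R[n]=m
    u=l/np.linalg.norm(l)
    for d in ((36,-36) if n=="chassis" else (72,0,-72)): print(" bay",d,(m+u*d).round(1),w2px(s,[*(m+u*d),4]).round(0))
im=cv2.imread("pics/top0.png")
cv2.imwrite("pics/s.png",cv2.resize(cv2.imread("pics/side0.png")[155:315,160:350],None,fx=3.5,fy=3.5,interpolation=cv2.INTER_CUBIC))
# overlay check of top+foot circles
big=cv2.resize(im[140:285,140:400],None,fx=3,fy=3,interpolation=cv2.INTER_CUBIC)
t=np.linspace(0,2*np.pi,30)
for n,r,z,r0 in [("coil",16,46,21),("knob",17,34,21),("ear",24,28,24),("cap",17,50,17),("sock",17,36,21)]:
    for rr,zz,col in((r,z,(255,255,255)),(r0,0,(255,0,255))):
        p=np.array([w2px(c,[R[n][0]+rr*np.cos(a),R[n][1]+rr*np.sin(a),zz]) for a in t])
        cv2.polylines(big,[np.int32(((p-140+.5)*3-.5).round())],True,col,1)
cv2.imwrite("pics/ov.png",big)
E
```

```text
coil [349.8 271.7] side px [314. 286.]
knob [441.4  73.6] side px [285. 226.]
ear [452.2 -52.6] side px [289. 198.]
cap [ 430.9 -159.6] side px [303. 175.]
sock [ 368.8 -266.5] side px [328. 165.]
can [428.  172.2] side px [282. 249.]
chassis [619.5 171.3] 146.5 84.2 yaw 4.9 4.9
 bay 36 [616.4 207.2] [195. 264.]
 bay -36 [622.5 135.4] [204. 244.]
pine [ 593.8 -156.2] 72.2 80.2 yaw -3.6 -4.2
 bay 72 [598.3 -84.3] [240. 198.]
 bay 0 [ 593.8 -156.2] [248. 186.]
 bay -72 [ 589.3 -228. ] [256. 175.]
```

View pics/ov.png

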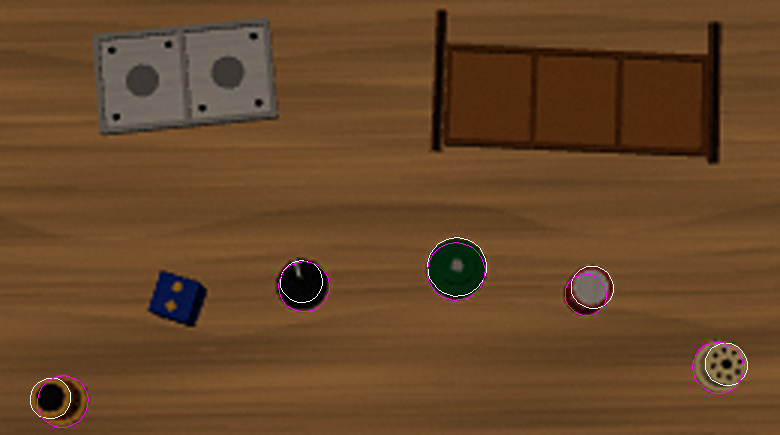

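Request:
play_rows([
  [[0,0,0,0,0,8.5],[0,0,0,0,0,8.5],[0,0,0,0,0,8.5],[0,0,0,0,0,8.5],[0,0,0,0,0,8.5],[0,0,0,0,0,8.5],[0,0,0,0,0,8.5],[0,0,0,0,0,8.5],[0,0,0,0,0,3.8]],
], grip=1)

```text
time: 1.0
tcp_pos: [187.4, 569.8, 404.1]
ee_rot: [0.0, 0.709, 0.705, -0.001]
force: [-0.7, 0.3, -0.3]
finger_gap: 85.4
finger_force: 0.0
```

The overlay circles sit on the parts to within about 2 mm, and the side-view projections agree. Coil first.

Request:
play_rows([
  [[-37.25,20.3,12.5,0,0,0],[-37.25,20.3,12.5,0,0,0],[-37.25,20.3,12.5,0,0,0],[-37.25,20.3,12.5,0,0,0],[-37.25,20.3,12.5,0,0,0],[-37.25,20.3,12.5,0,0,0],[-37.25,20.3,12.5,0,0,0],[-37.25,20.3,12.5,0,0,0],[0,0,0,0,0,0],[0,0,0,0,0,0]],
])

```text
time: 2.0
tcp_pos: [350.0, 271.1, 304.2]
ee_rot: [-0.0, 0.708, 0.706, -0.0]
force: [-0.4, 0.7, 1.4]
finger_gap: 85.4
finger_force: 0.0
```

```bash
python3 - <<'E'
from station import eyes
import cv2
c=eyes.get_calibration("wrist");print(c)
cv2.imwrite("pics/w1.png",eyes.grab_frame("wrist")[:,:,::-1])
E
```

```text
{'fx': 325.19226210127806, 'fy': 325.19226210127806, 'cx': 274.47157048427556, 'cy': 209.92363415619351, 'pose': array([[ 9.99996623e-01, -9.37187902e-04, -2.42406952e-03,
         3.50376728e+02],
       [-1.62727470e-03, -9.53042054e-01, -3.02833608e-01,
         3.49569461e+02],
       [-2.02642820e-03,  3.02836530e-01, -9.53040361e-01,
         2.72913555e+02],
       [ 0.00000000e+00,  0.00000000e+00,  0.00000000e+00,
         1.00000000e+00]])}
```

View pics/w1.png

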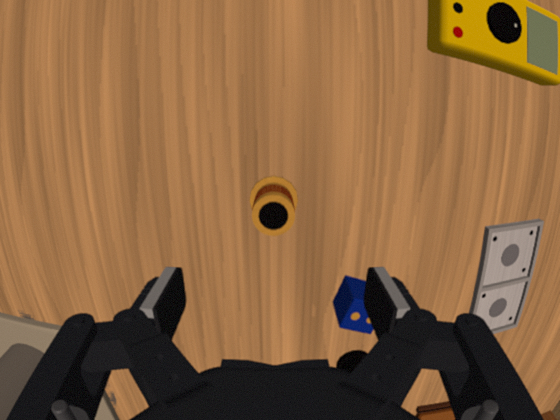

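The wrist view shows the coil bore at (273,215). I'll check it against the estimate of (350,272).

```bash
cat >> h.py <<'E'
def wpx2w(c,u,v,z):
    P=np.asarray(c['pose']); a=np.array([u-c['cx'],v-c['cy']]); r=np.hypot(*a); th=r/c['fx']
    d=P[:3,:3]@np.r_[np.sin(th)*a/max(r,1e-9),np.cos(th)]
    return P[:3,3]+d*(z-P[2,3])/d[2]
E
python3 - <<'E'
from station import eyes
from h import *
c=eyes.get_calibration("wrist")
for n,u,v,z in [("coil",273,215,46),("pad L",175,290,304-150),("pad R",378,290,304-150),("chasL hole ",498,307,4),("chas",509,254,4)]: print(n,wpx2w(c,u,v,z).round(1))
E
```

```text
coil [348.7 274.4  46. ]
pad L [305.8 275.3 154. ]
pad R [395.9 275.3 154. ]
chasL hole  [622.8 140.8   4. ]
chas [613.9 213.1   4. ]
```

Request:
play_rows([
  [[2,-1,30,0,0,0],[0,0,30,0,0,0],[0,0,30,0,0,0],[0,0,20,0,0,0],[0,0,10,0,0,0],[0,0,0,0,0,0]],
])

```text
time: 2.65
tcp_pos: [347.8, 274.6, 183.7]
ee_rot: [-0.0, 0.707, 0.708, -0.001]
force: [0.6, -0.3, -0.1]
finger_gap: 85.1
finger_force: 0.0
```

Request:
play_rows([
  [[0,0,0,0,0,0],[0,0,0,0,0,0],[0,0,0,0,0,0],[0,0,0,0,0,0],[0,0,0,0,0,0],[0,0,0,0,0,0],[0,0,0,0,0,0],[0,0,0,0,0,0]],
], grip=0, newtons=35)

```text
time: 3.45
tcp_pos: [349.4, 274.3, 185.8]
ee_rot: [0.0, 0.707, 0.707, 0.001]
force: [-0.9, -0.3, 6.9]
finger_gap: 31.0
finger_force: 34.5
```

Request:
play_rows([
  [[0,0,-25,0,0,0],[0,0,-40,0,0,0],[0,0,-35,0,0,0],[-40,22.5,0,0,0,0],[-40,22.5,0,0,0,0],[-40,22.5,0,0,0,0],[-40,22.5,0,0,0,0],[-40,22.5,0,0,0,0],[-40,22.5,0,0,0,0],[-40,22.5,0,0,0,0],[-40,22.5,0,0,0,0],[-40,22.5,0,0,0,0]],
])

```text
time: 4.65
tcp_pos: [551.7, -88.1, 284.6]
ee_rot: [-0.0, 0.707, 0.707, 0.0]
force: [-0.1, 0.1, -0.9]
finger_gap: 30.9
finger_force: 35.1
```

Request:
play_rows([
  [[-35,21.5,0,0,0,0],[-35,21,0,0,0,0],[0,0,0,0,0,0],[0,0,0,0,0,0]],
])

```text
time: 5.05
tcp_pos: [593.6, -157.0, 283.9]
ee_rot: [-0.001, 0.708, 0.706, -0.0]
force: [0.0, 0.2, -1.9]
finger_gap: 31.1
finger_force: 35.3
```

```bash
python3 - <<'E'
from station import eyes
import cv2
cv2.imwrite("pics/w2.png",eyes.grab_frame("wrist")[:,:,::-1])
E
```

```text
(no output)
```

View pics/w2.png

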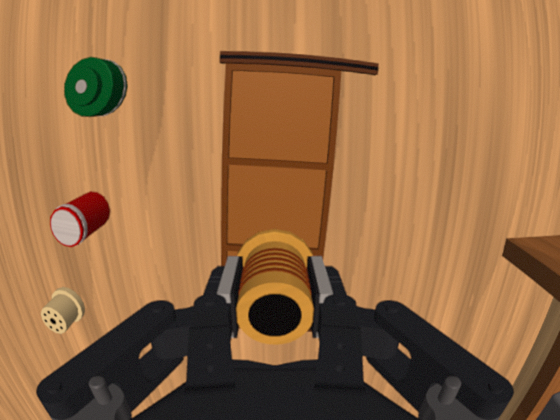

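The coil is held upright. The left-bay corners show at (231,69), (338,74), (327,162) and (230,158). The middle bay's visible corners are at (230,164), (326,170), (322,247) and (227,243).

```bash
python3 - <<'E'
from station import eyes
from h import *
c=eyes.get_calibration("wrist")
g=lambda L: np.array([wpx2w(c,u,v,8)[:2] for u,v in L])
for L in ([(231,69),(338,74),(327,162),(230,158)],[(230,164),(326,170),(322,247),(227,243)]):
    q=g(L);print(q.round(1).tolist(),q.mean(0).round(1))
print("coil",wpx2w(c,275,314,284-185+46).round(1), "ear",wpx2w(c,82,87,36).round(1),"cap",wpx2w(c,68,227,50).round(1),"sock",wpx2w(c,54,319,36).round(1))
E
```

```text
[[560.8, -45.7], [640.3, -48.8], [633.3, -116.5], [559.1, -113.5]] [598.4 -81.1]
[[559.0, -118.2], [632.7, -122.7], [632.5, -187.2], [553.9, -183.7]] [ 594.5 -153. ]
coil [ 593.6 -155.6  145. ] ear [451.1 -51.2  36. ] cap [ 432.8 -155.9   50. ] sock [ 370.9 -261.8   36. ]
```

Request:
play_rows([
  [[1,0,40,0,0,0],[0,0,30,0,0,0],[0,0,12,0,0,0],[0,0,8,0,0,0],[0,0,4,0,0,0],[0,0,1,0,0,0],[0,0,0,0,0,0],[0,0,0,0,0,0]],
])

```text
time: 5.9
tcp_pos: [594.4, -155.3, 191.0]
ee_rot: [0.001, 0.707, 0.707, 0.0]
force: [-0.2, -0.2, -1.8]
finger_gap: 31.4
finger_force: 35.3
```

Request:
play_rows([
  [[0,0,1,0,0,0],[0,0,0.5,0,0,0],[0,0,0,0,0,0]],
])

```text
time: 6.2
tcp_pos: [594.3, -155.4, 189.8]
ee_rot: [0.001, 0.707, 0.707, 0.0]
force: [-3.1, 1.4, 7.0]
finger_gap: 30.8
finger_force: 36.2
```

Request:
play_rows([
  [[0,0,0,0,0,0],[0,0,0,0,0,0],[0,0,0,0,0,0],[0,0,0,0,0,0],[0,0,0,0,0,0],[0,0,-15,0,0,0],[0,0,-30,0,0,0],[0,0,-30,0,0,0],[0,0,0,0,0,0]],
], grip=0.75)

```text
time: 7.1
tcp_pos: [596.0, -155.8, 270.2]
ee_rot: [0.004, 0.707, 0.707, 0.002]
force: [1.4, 0.1, 1.6]
finger_gap: 63.9
finger_force: 0.0
```

Request:
play_rows([
  [[-18.2,-37.4,0,0,0,0],[-18.2,-37.4,0,0,0,0],[-18.2,-37.4,0,0,0,0],[-18.2,-37.4,0,0,0,0],[-18.2,-37.4,0,0,0,0],[-18.2,-37.4,0,0,0,0],[0,0,0,0,0,0],[0,0,0,0,0,0]],
], grip=1)

```text
time: 7.9
tcp_pos: [368.8, -264.8, 263.8]
ee_rot: [0.001, 0.708, 0.706, 0.0]
force: [0.2, -0.0, 0.3]
finger_gap: 85.5
finger_force: 0.0
```

```bash
python3 - <<'E'
from station import eyes,sensors
import cv2,numpy as np
from h import *
c=eyes.get_calibration("wrist");
im=eyes.grab_frame("wrist")[:,:,::-1]
t=eyes.grab_frame("top")[:,:,::-1]
o=np.zeros((420,760,3),np.uint8); o[:,:480]=im[:,40:520]; o[:360,480:]=cv2.resize(t[140:260,290:383],(280,360),interpolation=cv2.INTER_CUBIC)
cv2.imwrite("pics/w3.png",o);np.save("c3.npy",c['pose']);print(sensors.get_obs()['tcp_pos'])
p=np.asarray(c['pose']);print(p.round(3))
E
```

```text
[ 369.92553464 -264.17092671  263.71814717]
[[ 1.00000e+00 -1.00000e-03 -0.00000e+00  3.69209e+02]
 [-1.00000e-03 -9.53000e-01 -3.03000e-01 -1.86340e+02]
 [ 0.00000e+00  3.03000e-01 -9.53000e-01  2.32480e+02]
 [ 0.00000e+00  0.00000e+00  0.00000e+00  1.00000e+00]]
```

View pics/w3.png

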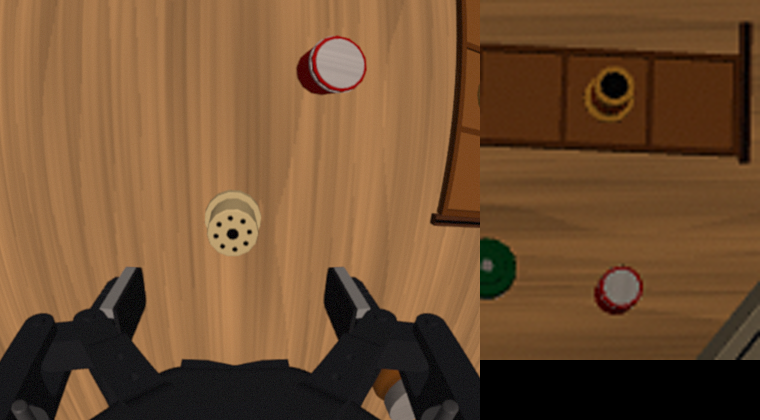

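The coil stands centred in the middle bay. The socket's top centre is at wrist (272,234), between the fingers in column, and the capacitor's top is at (377,64).

```bash
python3 - <<'E'
from station import eyes
from h import *
c=eyes.get_calibration("wrist")
print(wpx2w(c,272,234,36).round(1),wpx2w(c,377,64,50).round(1))
E
```

```text
[ 368.7 -264.6   36. ] [ 428.1 -157.    50. ]
```

Request:
play_rows([
  [[-0.5,-0.5,30,0,0,0],[0,0,30,0,0,0],[0,0,15,0,0,0],[0,0,8,0,0,0],[0,0,0,0,0,0]],
])

```text
time: 8.5
tcp_pos: [369.2, -264.0, 179.2]
ee_rot: [-0.001, 0.707, 0.708, -0.0]
force: [-0.2, 0.5, -0.4]
finger_gap: 85.3
finger_force: 0.0
```

Request:
play_rows([
  [[0,0,0,0,0,0],[0,0,0,0,0,0],[0,0,0,0,0,0],[0,0,0,0,0,0],[0,0,0,0,0,0],[0,0,0,0,0,0],[0,0,0,0,0,0]],
], grip=0)

```text
time: 9.2
tcp_pos: [369.3, -265.2, 181.2]
ee_rot: [0.001, 0.707, 0.707, 0.0]
force: [-0.2, 1.1, 6.2]
finger_gap: 33.1
finger_force: 34.5
```

Request:
play_rows([
  [[0,0,-25,0,0,0],[0,0,-40,0,0,0],[0,0,-35,0,0,0],[26,32.7,0,0,0,0],[26,32.7,0,0,0,0],[26,32.7,0,0,0,0],[26,32.7,0,0,0,0],[26,32.7,0,0,0,0],[26,32.7,0,0,0,0],[26,32.7,0,0,0,0],[0,0,0,0,0,0],[0,0,0,0,0,0]],
])

```text
time: 10.4
tcp_pos: [598.0, -82.1, 279.5]
ee_rot: [-0.0, 0.707, 0.708, -0.0]
force: [0.1, -0.2, -1.3]
finger_gap: 33.0
finger_force: 35.3
```

Request:
play_rows([
  [[0,0,40,0,0,0],[0,0,30,0,0,0],[0,0,12,0,0,0],[0,0,8,0,0,0],[0,0,4,0,0,0],[0,0,1,0,0,0],[0,0,1,0,0,0],[0,0,0,0,0,0]],
])

```text
time: 11.2
tcp_pos: [598.3, -82.9, 185.4]
ee_rot: [0.001, 0.707, 0.707, 0.0]
force: [0.1, 0.7, -1.6]
finger_gap: 33.1
finger_force: 35.3
```

Request:
play_rows([
  [[0,0,1,0,0,0],[0,0,0,0,0,0]],
])

```text
time: 11.4
tcp_pos: [598.4, -82.9, 185.2]
ee_rot: [0.001, 0.707, 0.707, 0.0]
force: [-5.5, 0.2, 10.2]
finger_gap: 32.9
finger_force: 36.4
```

Request:
play_rows([
  [[0,0,0,0,0,0],[0,0,0,0,0,0],[0,0,0,0,0,0],[0,0,0,0,0,0],[0,0,-15,0,0,0],[0,0,-30,0,0,0],[0,0,-33,0,0,0],[7.7,-36.6,0,0,0,0],[7.7,-36.6,0,0,0,0],[7.7,-36.6,0,0,0,0],[7.7,-36.6,0,0,0,0],[0,0,0,0,0,0]],
], grip=0.75)

```text
time: 12.6
tcp_pos: [447.1, -50.8, 260.1]
ee_rot: [-0.002, 0.707, 0.707, -0.001]
force: [0.0, -0.2, -1.1]
finger_gap: 64.1
finger_force: 0.0
```

Request:
play_rows([
  [[0,0,0,0,0,0],[0,0,0,0,0,0]],
], grip=1)

```text
time: 12.8
tcp_pos: [452.5, -52.3, 262.7]
ee_rot: [0.001, 0.707, 0.707, 0.001]
force: [1.0, -0.4, 0.3]
finger_gap: 85.2
finger_force: 0.0
```

```bash
python3 - <<'E'
from station import eyes,sensors
import cv2,numpy as np
im=eyes.grab_frame("wrist")[:,:,::-1]
t=eyes.grab_frame("top")[:,:,::-1]
o=np.zeros((420,760,3),np.uint8); o[:,:480]=im[:,40:520]; o[:360,480:]=cv2.resize(t[140:260,290:383],(280,360),interpolation=cv2.INTER_CUBIC)
cv2.imwrite("pics/w4.png",o)
E
```

```text
(no output)
```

View pics/w4.png

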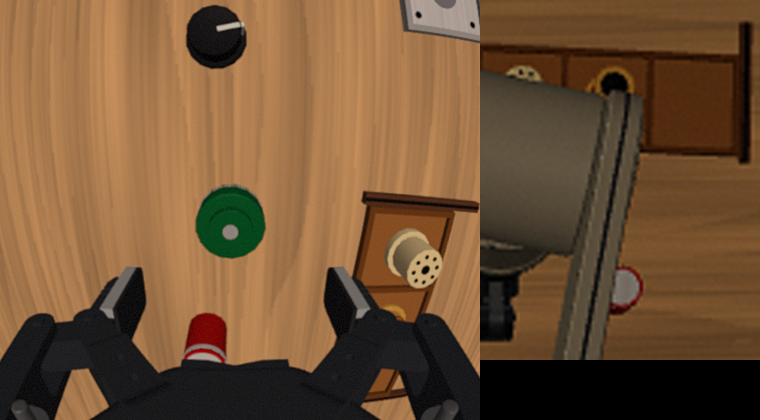

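The socket is upright in the left bay. The earpiece dot is at wrist (270,232), and the knob's top centre is near (256,34).

```bash
python3 - <<'E'
from station import eyes
from h import *
c=eyes.get_calibration("wrist")
print(wpx2w(c,270,232,36).round(1),wpx2w(c,256,34,34).round(1))
E
```

```text
[450.2 -50.7  36. ] [442.  73.  34.]
```

Request:
play_rows([
  [[0,0,30,0,0,0],[0,0,30,0,0,0],[0,0,17,0,0,0],[0,0,10,0,0,0],[0,0,0,0,0,0]],
])

```text
time: 13.4
tcp_pos: [451.2, -52.0, 172.9]
ee_rot: [-0.001, 0.707, 0.707, -0.001]
force: [0.0, 0.7, 0.3]
finger_gap: 85.2
finger_force: 0.0
```

Request:
play_rows([
  [[0,0,0,0,0,0],[0,0,0,0,0,0],[0,0,0,0,0,0],[0,0,0,0,0,0],[0,0,0,0,0,0],[0,0,0,0,0,0]],
], grip=0)

```text
time: 14.0
tcp_pos: [452.2, -52.2, 175.6]
ee_rot: [0.001, 0.707, 0.707, 0.001]
force: [-1.0, 0.2, 6.4]
finger_gap: 46.9
finger_force: 35.8
```

Request:
play_rows([
  [[0,0,-25,0,0,0],[0,0,-40,0,0,0],[0,0,-35,0,0,0],[-35,27.5,0,0,0,0],[-35,27.5,0,0,0,0],[-35,27.5,0,0,0,0],[-35,27.5,0,0,0,0],[-35,27.5,0,0,0,0],[0,0,0,0,0,0],[0,0,0,0,0,0]],
])

```text
time: 15.0
tcp_pos: [588.9, -227.8, 273.4]
ee_rot: [-0.001, 0.708, 0.707, -0.0]
force: [-0.7, 0.2, -0.8]
finger_gap: 46.6
finger_force: 36.7
```

Request:
play_rows([
  [[0,0,40,0,0,0],[0,0,30,0,0,0],[0,0,12,0,0,0],[0,0,8,0,0,0],[0,0,4,0,0,0],[0,0,1,0,0,0],[0,0,1,0,0,0],[0,0,0,0,0,0]],
])

```text
time: 15.8
tcp_pos: [589.6, -227.3, 179.7]
ee_rot: [0.001, 0.707, 0.707, 0.0]
force: [0.0, -0.2, 1.9]
finger_gap: 46.8
finger_force: 37.0
```

Request:
play_rows([
  [[0,0,1,0,0,0],[0,0,0,0,0,0]],
])

```text
time: 16.0
tcp_pos: [589.6, -227.3, 179.7]
ee_rot: [0.001, 0.707, 0.707, 0.0]
force: [-4.9, 2.7, 12.0]
finger_gap: 46.9
finger_force: 38.0
```

Request:
play_rows([
  [[0,0,0,0,0,0],[0,0,0,0,0,0],[0,0,0,0,0,0],[0,0,0,0,0,0],[0,0,-15,0,0,0],[0,0,-30,0,0,0],[0,0,-40,0,0,0],[0,0,0,0,0,0]],
], grip=0.72)

```text
time: 16.8
tcp_pos: [591.4, -228.1, 270.6]
ee_rot: [0.006, 0.707, 0.707, 0.002]
force: [0.1, -0.9, 1.0]
finger_gap: 62.0
finger_force: 0.0
```

Request:
play_rows([
  [[17.4,-39.8,0,0,0,0],[17.4,-39.8,0,0,0,0],[17.4,-39.8,0,0,0,0],[17.4,-39.8,0,0,0,0],[0,0,0,0,0,0],[0,0,0,0,0,0]],
], grip=1)

```text
time: 17.4
tcp_pos: [429.0, -157.0, 262.9]
ee_rot: [0.001, 0.707, 0.707, 0.0]
force: [0.7, -1.1, 0.5]
finger_gap: 85.8
finger_force: 0.0
```

```bash
python3 - <<'E'
from station import eyes,sensors
import cv2,numpy as np
im=eyes.grab_frame("wrist")[:,:,::-1]
t=eyes.grab_frame("top")[:,:,::-1]
o=np.zeros((420,760,3),np.uint8); o[:,:480]=im[:,40:520]; o[:360,480:]=cv2.resize(t[140:260,290:383],(280,360),interpolation=cv2.INTER_CUBIC)
cv2.imwrite("pics/w5.png",o);print(sensors.get_obs()['tcp_pos'])
E
```

```text
[ 430.64429425 -157.88545117  263.65158604]
```

View pics/w5.png

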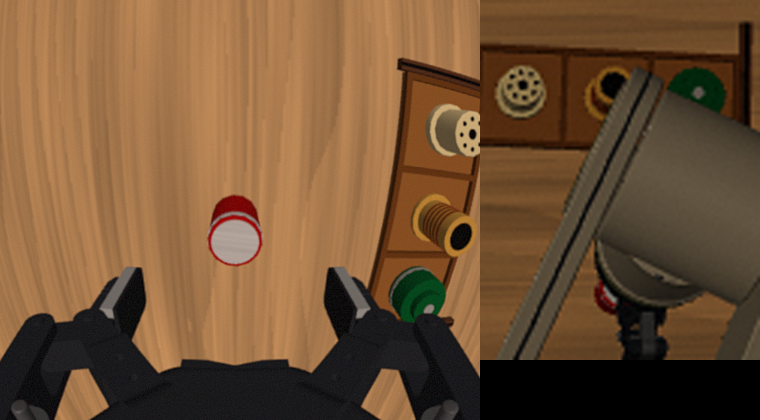

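All three pine parts are upright in their bays. The capacitor's top is at wrist (275,241), centred between the pads, so I'll go straight down and grip.

Request:
play_rows([
  [[0,0,30,0,0,0],[0,0,25,0,0,0],[0,0,15,0,0,0],[0,0,8,0,0,0],[0,0,0,0,0,0]],
])

```text
time: 18.0
tcp_pos: [430.1, -157.6, 183.5]
ee_rot: [-0.001, 0.707, 0.707, -0.0]
force: [0.6, 0.3, -0.8]
finger_gap: 85.5
finger_force: 0.0
```

Request:
play_rows([
  [[0,0,0,0,0,0],[0,0,0,0,0,0],[0,0,0,0,0,0],[0,0,0,0,0,0],[0,0,0,0,0,0],[0,0,0,0,0,0],[0,0,0,0,0,0]],
], grip=0)

```text
time: 18.7
tcp_pos: [430.1, -157.6, 185.1]
ee_rot: [0.001, 0.707, 0.707, 0.0]
force: [-1.3, -0.2, 6.3]
finger_gap: 33.4
finger_force: 34.5
```

Request:
play_rows([
  [[0,0,-25,0,0,0],[0,0,-40,0,0,0],[0,0,-35,0,0,0],[36.5,18.5,0,0,0,0],[36.5,18.5,0,0,0,0],[36.5,18.5,0,0,0,0],[36.5,18.5,0,0,0,0],[36.5,18.5,0,0,0,0],[36.5,18.5,0,0,0,0],[36.5,18.5,0,0,0,0],[36.5,18.5,0,0,0,0]],
])

```text
time: 19.8
tcp_pos: [578.0, 136.3, 283.9]
ee_rot: [-0.0, 0.707, 0.707, -0.0]
force: [1.3, -0.5, -0.5]
finger_gap: 33.3
finger_force: 35.0
```

Request:
play_rows([
  [[36.5,18.5,0,0,0,0],[0,0,0,0,0,0],[0,0,0,0,0,0]],
])

```text
time: 20.1
tcp_pos: [596.0, 171.9, 283.4]
ee_rot: [-0.0, 0.706, 0.708, -0.001]
force: [-0.2, -0.1, -0.7]
finger_gap: 33.5
finger_force: 35.2
```

```bash
python3 - <<'E'
from station import eyes,sensors
import cv2,numpy as np
im=eyes.grab_frame("wrist")[:,:,::-1]
cv2.imwrite("pics/w6.png",im);print(sensors.get_obs()['tcp_pos'])
E
```

```text
[595.84754468 171.00271235 283.54551659]
```

View pics/w6.png

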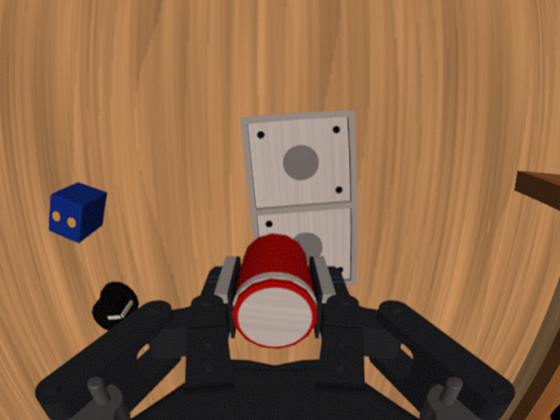

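The tray's outer corners are at (241,118), (354,111), right-side end (352,284). The left bay's corners are at (248,123), (351,118), (352,202) and (256,209), and the knob is at (116,303).

```bash
python3 - <<'E'
from station import eyes
from h import *
c=eyes.get_calibration("wrist")
q=np.array([wpx2w(c,u,v,8)[:2] for u,v in [(248,123),(351,118),(352,202),(256,209)]]);m=q.mean(0)
print(q.round(1).tolist(),m.round(1), wpx2w(c,300,162,4).round(1),wpx2w(c,307,246,4).round(1))
u=q[0]+q[1]-q[2]-q[3];u/=np.linalg.norm(u);print("right bay",(m-72*u).round(1), "cap held",wpx2w(c,275,315,283.5-185.5+50).round(1))
E
```

```text
[[575.7, 239.6], [653.1, 244.6], [657.3, 178.5], [581.0, 172.4]] [616.8 208.8] [615.2 209.3   4. ] [622.8 138.8   4. ]
right bay [621.9 137. ] cap held [596.1 173.2 148. ]
```

Request:
play_rows([
  [[36,20.5,0,0,0,0],[0,0,40,0,0,0],[0,0,30,0,0,0],[0,0,12,0,0,0],[0,0,8,0,0,0],[0,0,4,0,0,0],[0,0,1,0,0,0],[0,0,1,0,0,0],[0,0,0,0,0,0]],
])

```text
time: 21.05
tcp_pos: [617.2, 207.2, 189.5]
ee_rot: [0.001, 0.707, 0.707, 0.001]
force: [-0.5, 0.1, -1.4]
finger_gap: 33.5
finger_force: 35.2
```

Request:
play_rows([
  [[0,0,1,0,0,0],[0,0,0,0,0,0]],
])

```text
time: 21.25
tcp_pos: [617.3, 207.3, 189.1]
ee_rot: [0.001, 0.707, 0.707, 0.001]
force: [-2.3, -1.5, 9.1]
finger_gap: 33.1
finger_force: 36.1
```

Request:
play_rows([
  [[0,0,0,0,0,0],[0,0,0,0,0,0],[0,0,0,0,0,0],[0,0,0,0,0,0],[0,0,-15,0,0,0],[0,0,-30,0,0,0],[0,0,-30,0,0,0]],
], grip=0.7)

```text
time: 21.95
tcp_pos: [616.4, 207.0, 263.3]
ee_rot: [-0.0, 0.707, 0.707, -0.001]
force: [0.6, -0.6, -0.1]
finger_gap: 59.8
finger_force: 0.0
```

Request:
play_rows([
  [[-26.8,-35.1,0,0,0,0],[-26.8,-35.1,0,0,0,0],[-26.8,-35.1,0,0,0,0],[-26.8,-35.1,0,0,0,0],[-26.8,-35.1,0,0,0,0],[0,0,0,0,0,0],[0,0,0,0,0,0]],
], grip=1)

```text
time: 22.65
tcp_pos: [440.9, 72.7, 263.3]
ee_rot: [0.001, 0.708, 0.707, 0.001]
force: [0.7, 0.6, 0.3]
finger_gap: 85.0
finger_force: 0.0
```

```bash
python3 - <<'E'
from station import eyes,sensors
import cv2,numpy as np
im=eyes.grab_frame("wrist")[:,:,::-1]
cv2.imwrite("pics/w7.png",im);print(sensors.get_obs()['tcp_pos'])
E
```

```text
[441.8382465   73.10124449 263.71424616]
```

View pics/w7.png

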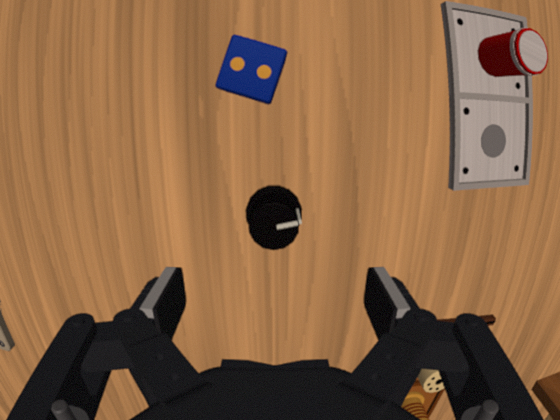

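The capacitor is upright in its bay. The knob is centred at about (274,217), so I'll descend and grip.

Request:
play_rows([
  [[0,0,30,0,0,0],[0,0,30,0,0,0],[0,0,15,0,0,0],[0,0,9,0,0,0],[0,0,0,0,0,0]],
])

```text
time: 23.2
tcp_pos: [441.6, 73.5, 177.5]
ee_rot: [-0.001, 0.707, 0.707, -0.001]
force: [-0.1, 0.2, -0.6]
finger_gap: 85.7
finger_force: 0.0
```

Request:
play_rows([
  [[0,0,0,0,0,0],[0,0,0,0,0,0],[0,0,0,0,0,0],[0,0,0,0,0,0],[0,0,0,0,0,0],[0,0,0,0,0,0],[0,0,0,0,0,0]],
], grip=0)

```text
time: 23.9
tcp_pos: [442.2, 73.2, 180.4]
ee_rot: [0.001, 0.707, 0.707, 0.001]
force: [-6.3, 0.4, 17.4]
finger_gap: 33.2
finger_force: 65.9
```

Request:
play_rows([
  [[0,0,-25,0,0,0],[0,0,-40,0,0,0],[0,0,-35,0,0,0],[12.7,36.2,0,0,0,0],[12.7,36.2,0,0,0,0],[12.7,36.2,0,0,0,0],[12.7,36.2,0,0,0,0],[12.7,36.2,0,0,0,0],[0,0,0,0,0,0],[0,0,0,0,0,0]],
])

```text
time: 24.9
tcp_pos: [622.5, 136.8, 277.5]
ee_rot: [-0.0, 0.707, 0.707, -0.001]
force: [-0.0, 0.0, -0.9]
finger_gap: 32.9
finger_force: 62.9
```

Request:
play_rows([
  [[0,0,40,0,0,0],[0,0,30,0,0,0],[0,0,12,0,0,0],[0,0,8,0,0,0],[0,0,4,0,0,0],[0,0,1,0,0,0],[0,0,1,0,0,0],[0,0,0,0,0,0]],
])

```text
time: 25.7
tcp_pos: [623.0, 136.7, 184.6]
ee_rot: [0.001, 0.707, 0.707, 0.001]
force: [-3.3, 0.4, 4.5]
finger_gap: 33.0
finger_force: 64.5
```

Request:
play_rows([
  [[0,0,0.5,0,0,0],[0,0,0,0,0,0]],
])

```text
time: 25.9
tcp_pos: [623.1, 136.7, 184.6]
ee_rot: [0.001, 0.707, 0.707, 0.001]
force: [-4.6, -1.3, 9.1]
finger_gap: 32.8
finger_force: 65.4
```

Request:
play_rows([
  [[0,0,0,0,0,0],[0,0,0,0,0,0],[0,0,0,0,0,0],[0,0,0,0,0,0],[0,0,-15,0,0,0],[0,0,-30,0,0,0],[0,0,-40,0,0,0],[0,0,-30,0,0,0]],
], grip=0.7)

```text
time: 26.7
tcp_pos: [622.5, 136.6, 300.3]
ee_rot: [0.001, 0.707, 0.707, 0.001]
force: [0.6, -0.4, 0.8]
finger_gap: 59.8
finger_force: 0.0
```

Request:
play_rows([
  [[0,-40,-20,0,0,0],[0,-45,-20,0,0,0],[0,-45,-20,0,0,0],[0,-45,-20,0,0,0],[0,-45,0,0,0,0],[0,0,0,0,0,0],[0,0,0,0,0,0],[0,0,0,0,0,0]],
])

```text
time: 27.5
tcp_pos: [402.8, 136.7, 377.7]
ee_rot: [0.001, 0.707, 0.707, 0.001]
force: [0.8, -0.4, 0.9]
finger_gap: 59.8
finger_force: 0.0
```

```bash
python3 - <<'E'
from station import eyes,sensors
import cv2,numpy as np
from h import *
t=eyes.grab_frame("top")[:,:,::-1]; c=eyes.get_calibration("top")
big=cv2.resize(t[140:285,140:400],None,fx=3,fy=3,interpolation=cv2.INTER_CUBIC)
a=np.linspace(0,2*np.pi,30)
for x,y,r,z in [(616.3,208.3,17,50),(622.3,136.5,17,34),(598.3,-82.7,17,36),(594,-155,16,46),(589.5,-226.5,15,36)]:
    p=np.array([w2px(c,[x+r*np.cos(k),y+r*np.sin(k),z+4]) for k in a])
    cv2.polylines(big,[np.int32(((p-140+.5)*3-.5).round())],True,(255,0,255),1)
cv2.imwrite("pics/end.png",big)
E
```

```text
(no output)
```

View pics/end.png

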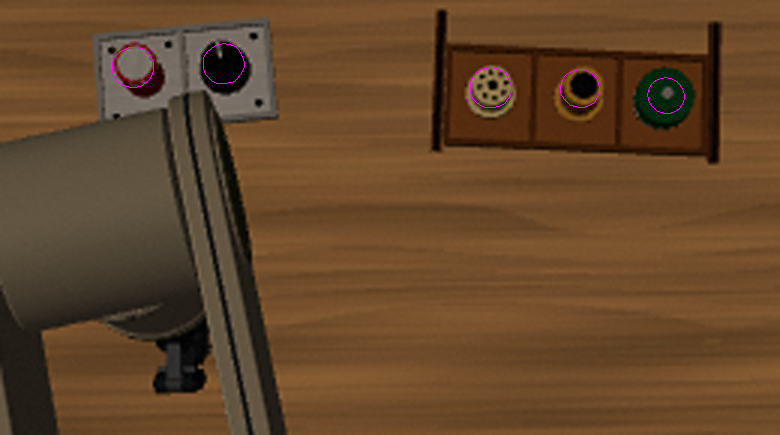

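All five parts stand upright on their bay-centre circles: capacitor (134,66), knob (224,64), socket (491,87), coil (582,85), earpiece (667,95). The gripper is clear, so I'm handing in.

```bash
python3 -c "
from station import workorder
print(workorder.close_job())"
```

```text
the job is handed in; nothing more can be done
None
```

I placed all five parts in their bays, upright and within a few mm of centre in the last top view, let them go, and handed the job in at about 28 s; the result of the judging was not reported back.

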